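# Hang a bottle carrier on a spring-balanced arm

## Task

Pick up the bottle carrier by its blue tab and hang it by its steel cross bar in the hook of the spring-balanced arm. The arm sinks under the weight: lower it gently, keep hold until the arm alone carries the carrier and has settled, and only then let go, so that the arm neither drops nor springs up when released and the carrier hangs still. Leave the vial, the hand-rub bottle and the tape roll where they are.

Things in the scene. Friction and masses are not known exactly. Their poses are not given: they have to be found in the camera images.
- bottle_carrier: The load, 230 mm tall, weight unknown (3 to 9.5 N): white dish 72 mm across with a small infusion bottle fixed on it (47 mm across up to 101 mm, neck 28 mm across up to 117 mm high) under a steel bow with a blue grip tab on top. Origin: centre of the underside, z up. The bow lies in the carrier's y-z plane, its uprights at y = +-32 mm. Same after a half turn about z.
- carrier_bar (a point): Middle of the underside of the bow's straight cross bar (8 mm round, along carrier y), 171 mm above the carrier's underside; it is what rests in the hook. Under it, down to the bottle's top, is an open window 54 mm high, 56 mm wide, through which the hook passes along carrier x. Above it a neck 9 mm round carries the tab.
- carrier_tab (a point): Centre of the blue grip tab, 213 mm above the carrier's underside: 30 mm along carrier x, 14 mm along carrier y, 34 mm high. Grip it from above across the 14 mm. Axes as the carrier's.
- balancer_stand: Fixed grey stand of the balanced arm: foot 124 mm across, column up to 245 mm. Origin at the underside of the foot on the column's axis, z up. The arm, two parallel white links 200 mm long with a coil spring, points along the stand's own -x axis.
- hook_saddle (a point): Middle of the flat bottom of the hook's slot at the arm's free end; unloaded 246 mm from the column along the stand's -x, 255 mm above the worktop. The hook stays level and moves on an arc of 200 mm radius. It is 16 mm wide, 12 mm thick below the saddle. Behind it, from 36 mm towards the column, is a black block 22 mm wide, from 36 mm below to 24 mm above the saddle.
- lip_top (a point): Middle of the top of the red lip at the hook's free end, 16 mm above the saddle. The slot is 18 mm long along the arm, between this lip (11 mm thick) and a wall of the same height on the column side. The cross bar goes over the lip from the free end, moving along the stand's +x with the hook inside the carrier's window, then down into the slot.
- balance_arm (a joint): Angle of the arm in rad: 0 unloaded at its upper stop (links 0.2 rad above level), growing as it sinks, 0.4 lower stop (hook 80 mm down). It stays up until about 1 N presses on the hook, then sinks about 7.4 mm per further newton (friction 0.2 N), so the carrier settles 10 to 65 mm down. Let go with more than about 0.5 N still on the grip, up or down, the arm jerks.
- purple_vial: Bystander: small white vial with a purple cap, 27 mm across, 57 mm high, standing. Origin at the centre of its underside.
- rub_bottle: Bystander: white hand-rub pump bottle, 79 x 70 x 214 mm, standing. Origin at the centre of its underside.
- tape: Bystander: roll of beige tape lying flat, 98 mm across, 25 mm high. Origin at the centre of its underside.

How it is judged:
By the outcome, as a careful person would: the job done as asked, in the order asked, and still so for the second after the job is handed in, with the robot touching nothing.
It also fails if it takes over 51 s, if anything falls off the work surface, if the arm or the gripper's body presses on something with over 40 N, if the wrist force passes 120 N, or if a joint passes its speed limit or range.

## Robot

A 6-joint arm with a two-finger parallel gripper is mounted at the origin on a cart in front of the work surface, level with it; the furniture and walls round the work are solid. World frame = base frame: x ahead of the robot, y to its left, z up, the work surface at z = 0. Lengths are in m, angles in rad, forces in N, time in s.
With the tool pointing down it reaches from about 0.25 to 0.775 m from the base axis. Payload 4 kg.
Tool frame: the origin (TCP) lies at the centre of the arm's flange, where the gripper is bolted on; the fingertips stand 199 mm ahead of it and the grasp point (between the pads) lies 180 mm ahead of it; z points along the fingers, y is the line along which they close (so a half turn about z gives the same grasp; the last joint's range is limited). The gripper opens to 94 mm and grips with 3 to 60 N. Pads are 16 mm wide; open, the fingers measure 119 mm over their backs; the gripper's body (75 mm by 177 mm) begins 78 mm behind the grasp point.
Start: joints at [-1.341, 0.087, 1.371, -0, 1.684, -0.103], TCP at [0.18, -0.52, 0.405] pointing down, gripper open.
Joint ranges: [-3.1, 3.1], [-0.76, 2.03], [0.27, 2.55], [-1.08, 4.22], [0.17, 2.65], [-2.57, 2.57]. Speed limits (rad/s): [2.79, 2.79, 3.14, 3.14, 3.14, 3.14].

## Interface

Orientations are given as [roll, pitch, yaw] about the fixed x, y, z axes, in that order (R = Rz(yaw) Ry(pitch) Rx(roll)).
In Python, from bench import robot, eyes, models gives the robot as it stands.
- The arm moves only by the tool step_arm, never from a script. Its argument "commands" is a list that holds one entry, the list of rows, each a list of 7 numbers: the shift along the tool's x, y, z in mm, then the turn, a rotation vector about the tool's x, y, z in rad, then the finger opening in mm, from 0 to 94. In form: [[[tx, ty, tz, wx, wy, wz, gripper], ...]]. A call has 1 to 20 rows; each row shifts and turns the commanded pose from where the row before left it, along the tool's axes as they then stand; what a row does not reach is not made up. A row lasts 1/8 s, in which the tool goes at most 62.5 mm and 10.7 degrees, less where a joint would pass 70% of its speed; a pose out of reach is approached as far as the arm can. A call is refused whole if a number of a shift passes 62.5 or a number of a turn 0.188, either way. A call with a gripper value outside its range is refused whole. The fingers move at their own pace and stop on an object; the grip force is fixed at half the most. Time passes only in rows, so rows that do not move let the fingers close. It gives the time, the measured TCP pose, the force, the opening and the grip force at its end, in the units of the state.
- robot.get_obs(): the state, without advancing time (a new reading comes with each control period).
- eyes.snapshot(name): name is "scene" or "top" or "wrist"; returns a dict with "color" (384x512x3 uint8, red, green, blue), "camera_matrix" (3x3 intrinsics, pixels), "D" ([k1, k2, p1, p2, k3] as OpenCV has them; the pictures are not rectified), "eye" and "rotation" of the camera in the world; the wrist camera has in their place "tool_from_camera" (4x4, takes a point from camera to tool coordinates, whose origin is the TCP and whose axes are the flange's). Camera axes: x right, y up, looking along -z (the intrinsics and any distortion apply to the point x, -y, -z); pixel columns grow to the right and rows downward; lengths in m; the calibration is good to about 2 mm. A picture is of the moment at which its call begins: read the wrist's pose just before it. There is no depth.
- robot.close_job(): hands the job in; it is judged then, once.
Trained networks look in a picture, given as the dict that the camera call returned (one of the last four; its "shot" number tells which), for a name from the list of things; names that differ only in an ending like _2 or _b are one class to them, and where a whole thing is asked for, a point or a joint stands for the part that bears it (a point fixed in the world has none). Each returns a list of dicts, best first, with "confidence" (0 to 1); they miss things now and then, are a little off and sometimes report something else, mostly with a low value. They report only what shows in the picture. A call takes as long as a camera call.
- models.masks_of(picture, query): "mask" (384x512 bool, what is visible of it) and "xy" ([column, row] in pixels, amid what is visible of it).
- models.tip_of(picture, query): "xy" ([column, row] in pixels: a listed point, or the origin of a listed thing).
The state is a dict: "time": time; "joint_positions": joint angles; "qvel": joint speeds; "joint_torque": joint torques, N m; "tool_pos": TCP position; "ee_rot": TCP orientation; "wrist_force": force on the tool from outside, world axes, zero at the start; "wrist_torque": the same for the moment, N m; "width": finger opening in m; "finger_force": force on a finger pad.
Only numpy, scipy, OpenCV 4.12 (cv2) and the standard library are available. Lean on these libraries where they do the work, as an engineer would, in place of code of your own. Each camera call takes 0.05 s, during which the arm holds its last target. There are 200 camera calls.

## Working session

There is one attempt and no reset: what is moved stays moved. The work goes in short steps, Python scripts to look and compute and a tool call to move; the robot and the scene stay as the last step left them, time stands still between calls to the robot, and variables do not carry over. Pictures are saved under pics/ and viewed, at most 10 in all, crops included, and the job is handed in when it is done.

Besides the shell and the picture viewer there is one more tool, called after "Request:" by a JSON object that holds its "fn" and its "kwargs", one argument or row to a line. step_arm: Moves the arm, as the interface text tells. Its arguments: {"type":"object","properties":{"commands":{"type":"array"}},"required":["commands"]}

```bash
mkdir -p pics
cat > h.py <<'E'
import numpy as np, cv2
from bench import robot, eyes, models
from scipy.spatial.transform import Rotation as R
def cam(p, obs=None):
    if "eye" in p: return np.array(p["eye"]), np.array(p["rotation"])
    T=np.array(p["tool_from_camera"]); Rt=R.from_euler('xyz',obs["ee_rot"]).as_matrix()
    return Rt@T[:3,3]+np.array(obs["tool_pos"]), Rt@T[:3,:3]
def ray(p,xy,obs=None):
    e,r=cam(p,obs)
    u=cv2.undistortPoints(np.array([[xy]],float),np.array(p["camera_matrix"]),np.array(p["D"]))[0,0]
    d=r@np.array([u[0],-u[1],-1]); return e,d
def atz(p,xy,z,obs=None):
    e,d=ray(p,xy,obs); return e+d*(z-e[2])/d[2]
def tri(rays):
    A=0;b=0
    for e,d in rays:
        d=d/np.linalg.norm(d);P=np.eye(3)-np.outer(d,d);A=A+P;b=b+P@e
    x=np.linalg.solve(A,b)
    return x,[np.linalg.norm((np.eye(3)-np.outer(d,d)/(d@d))@(x-e)) for e,d in rays]
def proj(p,X,obs=None):
    e,r=cam(p,obs); c=r.T@(np.array(X)-e); c=np.array([c[0],-c[1],-c[2]])
    return cv2.projectPoints(c.reshape(1,1,3),np.zeros(3),np.zeros(3),np.array(p["camera_matrix"]),np.array(p["D"]))[0].ravel()
def save(p,n): cv2.imwrite('pics/'+n,cv2.cvtColor(p["color"],cv2.COLOR_RGB2BGR))
E
python3 - <<'E'
from h import *
s=eyes.snapshot("scene");t=eyes.snapshot("top")
im=np.hstack([s["color"],t["color"]]);cv2.imwrite('pics/a.png',cv2.cvtColor(cv2.resize(im,(800,300),interpolation=cv2.INTER_AREA),cv2.COLOR_RGB2BGR))
print(cam(s)[0],cam(t)[0])
zs=dict(bottle_carrier=0,carrier_bar=.171,carrier_tab=.213,balancer_stand=0,hook_saddle=.255,lip_top=.271,purple_vial=0,rub_bottle=0,tape=0)
for q,z in zs.items():
    rs=[]
    for n,p in(("s",s),("t",t)):
        for r in models.tip_of(p,q)[:2]:
            print(q,n,np.round(r["xy"]),round(r["confidence"],2),np.round(atz(p,r["xy"],z),3))
        r=models.tip_of(p,q)
        if r: rs.append(ray(p,r[0]["xy"]))
    if len(rs)==2:
        x,e=tri(rs);print("  tri",np.round(x,3),np.round(e,4))
o=robot.get_obs();print({k:np.round(v,3) for k,v in o.items()})
E
```

```text
[ 0.33685533 -0.86018072  0.77079105] [0.3780137  0.05616716 1.12180077]Traceback (most recent call last):
  File "<stdin>", line 10, in <module>
  File "h.py", line 13, in atz
    e,d=ray(p,xy,obs); return e+d*(z-e[2])/d[2]
                                           ~^^^
IndexError: invalid index to scalar variable.
```

View pics/a.png

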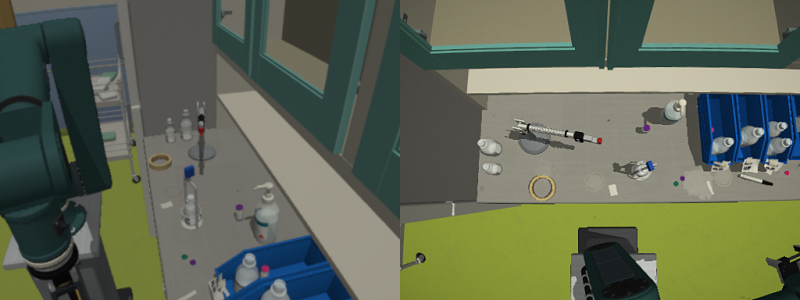

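The left half is the scene view and the right half is the top view. The stand is at about (535,135) in the composite, with its arm pointing towards the red lip at (600,140). The carrier's blue tab is at (650,163). The camera "rotation" comes as Euler angles, so I'll fix the helper.

```bash
sed -i 's/return np.array(p\["eye"\]), np.array(p\["rotation"\])/return np.array(p["eye"]), (lambda a: a if a.ndim==2 else R.from_euler("xyz",a).as_matrix())(np.array(p["rotation"]))/' h.py
python3 - <<'E'
from h import *
s=eyes.snapshot("scene");t=eyes.snapshot("top")
print(s["rotation"])
zs=dict(bottle_carrier=0,carrier_bar=.171,carrier_tab=.213,balancer_stand=0,hook_saddle=.255,lip_top=.271,purple_vial=0,rub_bottle=0,tape=0)
for q,z in zs.items():
    rs=[]
    for n,p in(("s",s),("t",t)):
        rr=models.tip_of(p,q)
        for r in rr[:2]:
            print(q,n,np.round(r["xy"]),round(r["confidence"],2),np.round(atz(p,r["xy"],z),3))
        if rr: rs.append(ray(p,rr[0]["xy"]))
    if len(rs)==2:
        x,e=tri(rs);print("  tri",np.round(x,3),np.round(e,4))
o=robot.get_obs();print({k:np.round(v,3) for k,v in o.items()})
im=np.vstack([np.hstack([cv2.resize(s["color"][120:300,180:380],(400,360)),cv2.resize(t["color"][130:270,100:350][:,:],(400,224)).copy() if 0 else cv2.resize(t["color"][110:270,240:418],(400,360))])])
cv2.imwrite('pics/b.png',im[:,:,::-1])
E
```

```text
[ 1.00542061  0.02152161 -0.21566204]
bottle_carrier s [247. 286.] 0.95 [ 0.463 -0.113  0.   ]
bottle_carrier t [307. 220.] 0.96 [ 0.458 -0.104  0.   ]
  tri [ 0.461 -0.105 -0.008] [0.0031 0.0031]
carrier_bar s [246. 231.] 0.97 [ 0.47  -0.098  0.171]
carrier_bar t [318. 217.] 0.61 [ 0.452 -0.108  0.171]
carrier_bar t [318. 211.] 0.17 [ 0.468 -0.11   0.171]
  tri [ 0.46  -0.108  0.178] [0.0084 0.0084]
carrier_tab s [241. 218.] 0.91 [ 0.46  -0.098  0.213]
carrier_tab t [170. 176.] 0.27 [0.552 0.263 0.213]
  tri [ 0.57   0.332 -0.095] [0.0404 0.0404]
balancer_stand s [258. 199.] 0.63 [0.585 0.289 0.   ]
balancer_stand t [169. 176.] 0.76 [0.593 0.316 0.   ]
  tri [ 0.594  0.322 -0.022] [0.0026 0.0026]
hook_saddle s [256. 162.] 0.63 [0.538 0.086 0.255]
hook_saddle t [247. 180.] 0.88 [0.533 0.072 0.255]
  tri [0.534 0.072 0.262] [0.0018 0.0018]
lip_top s [259. 165.] 0.54 [0.536 0.041 0.271]
lip_top t [256. 180.] 0.54 [0.532 0.05  0.271]
  tri [0.535 0.049 0.266] [0.0024 0.0024]
purple_vial s [257. 199.] 0.64 [0.581 0.287 0.   ]
purple_vial s [305. 282.] 0.63 [ 0.616 -0.135  0.   ]
purple_v
[... 236 characters left out ...]
227  0.   ]
  tri [ 0.66  -0.228  0.007] [0.0094 0.0094]
tape s [204. 210.] 0.68 [0.392 0.264 0.   ]
tape t [188. 241.] 0.8 [0.395 0.254 0.   ]
  tri [0.393 0.252 0.008] [0.0017 0.0017]
{'time': np.float64(1.25), 'joint_positions': array([-1.341,  0.087,  1.371, -0.   ,  1.684, -0.103]), 'qvel': array([ 0.001, -0.001, -0.001,  0.   , -0.001, -0.   ]), 'joint_torque': array([-2.0000e-03, -3.4005e+01, -3.0260e+01,  7.2000e-02,  2.4000e-02,
       -0.0000e+00]), 'tool_pos': array([ 0.18 , -0.52 ,  0.405]), 'ee_rot': array([3.142, 0.   , 0.333]), 'wrist_force': array([0.357, 0.063, 0.046]), 'wrist_torque': array([0.069, 0.044, 0.022]), 'finger_force': np.float64(0.0), 'width': np.float64(0.094)}
```

View pics/b.png

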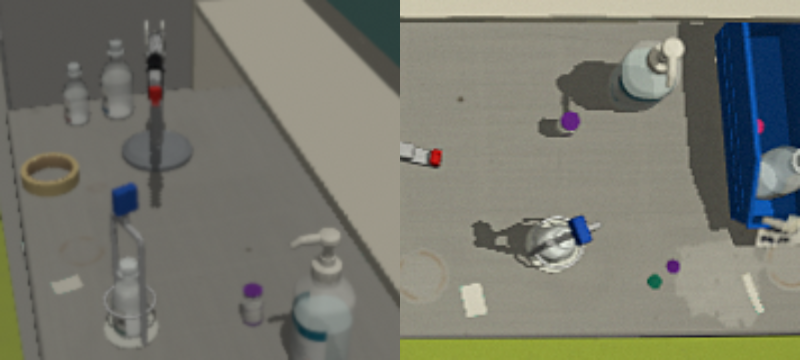

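The bow's y axis already lies roughly along the tool's y axis. I'll raise the tool, hover above the carrier, and take one close look.

Request:
{"fn": "step_arm", "kwargs": {
  "commands": [
    [[0,0,-50,0,0,0,94],[0,0,-50,0,0,0,94],[44.5,-33,0,0,0,0,94],[44.5,-33,0,0,0,0,94],[44.5,-33,0,0,0,0,94],[44.5,-33,0,0,0,0,94],[44.5,-33,0,0,0,0,94],[44.5,-33,0,0,0,0,94],[44.5,-33,0,0,0,0,94],[44.5,-33,0,0,0,0,94],[44.5,-33,0,0,0,0,94],[0,0,0,0,0,0,94],[0,0,0,0,0,0,94]]
  ]
}}

```text
time: 2.88
tool_pos: [0.461, -0.1084, 0.5046]
ee_rot: [3.141, 0.001, 0.333]
wrist_force: [-0.3, -0.6, -0.2]
width: 0.0942
finger_force: 0.0
```

```bash
cat > look.py <<'E'
from h import *
import sys
o=robot.get_obs();w=eyes.snapshot("wrist");s=eyes.snapshot("scene");t=eyes.snapshot("top")
print(o["time"],np.round(o["tool_pos"],4),np.round(o["ee_rot"],4),np.round(o["wrist_force"],2),o["width"],o["finger_force"])
print(np.round(w["tool_from_camera"],3).tolist())
save(w,sys.argv[1])
for q in sys.argv[2:]:
    rs=[];nm=[]
    for n,p in(("w",w),("s",s),("t",t)):
        rr=models.tip_of(p,q)
        if rr and rr[0]["confidence"]>.3:
            rs.append(ray(p,rr[0]["xy"],o)); nm.append((n,np.round(rr[0]["xy"]).tolist(),round(rr[0]["confidence"],2)))
    print(q,nm)
    for i in range(len(rs)):
        for j in range(i):
            x,e=tri([rs[i],rs[j]]);print("  ",nm[j][0],nm[i][0],np.round(x,3),np.round(e[0],4))
E
python3 look.py w1.png carrier_tab carrier_bar bottle_carrier hook_saddle lip_top
```

```text
2.875 [ 0.461  -0.1084  0.5046] [3.1411e+00 6.0000e-04 3.3310e-01] [-0.28 -0.61 -0.18] 0.09420474915699233 0.0
[[-0.001, 0.961, 0.275, 0.081], [1.0, 0.001, -0.0, 0.001], [-0.0, 0.275, -0.961, 0.02], [0.0, 0.0, 0.0, 1.0]]
carrier_tab [('w', [246.0, 197.0], 0.95), ('s', [242.0, 218.0], 0.73)]
   w s [ 0.461 -0.105  0.216] 0.0017
carrier_bar [('s', [246.0, 230.0], 0.59)]
bottle_carrier [('w', [247.0, 153.0], 0.7), ('s', [246.0, 285.0], 0.66), ('t', [306.0, 218.0], 0.45)]
   w s [ 0.465 -0.104 -0.004] 0.0004
   w t [ 0.464 -0.105 -0.009] 0.0003
   s t [ 0.464 -0.104 -0.004] 0.0003
hook_saddle [('w', [30.0, 23.0], 0.74), ('s', [256.0, 164.0], 0.59), ('t', [251.0, 180.0], 0.64)]
   w s [0.534 0.06  0.261] 0.0032
   w t [0.535 0.063 0.253] 0.0023
   s t [0.532 0.062 0.261] 0.0001
lip_top [('w', [36.0, 30.0], 0.67), ('s', [256.0, 166.0], 0.52), ('t', [258.0, 179.0], 0.73)]
   w s [0.533 0.056 0.261] 0.0014
   w t [0.534 0.045 0.277] 0.0008
   s t [0.532 0.044 0.268] 0.0028
```

View pics/w1.png

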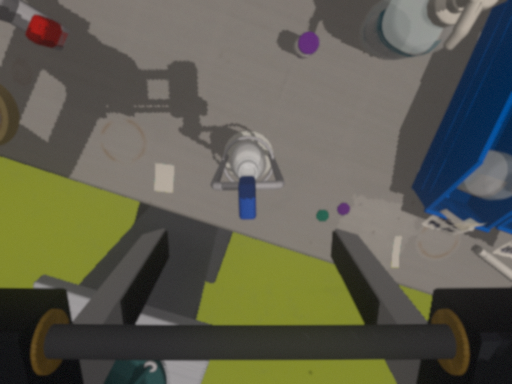

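The close view shows the cross bar (213,186)–(282,184) and the tab (247,198) square to the tool. The grasp needs only about a 3 mm correction. I'll go down and close.

Request:
{"fn": "step_arm", "kwargs": {
  "commands": [
    [[2.5,-2.8,20,0,0,0,94],[0,0,30,0,0,0,94],[0,0,30,0,0,0,94],[0,0,22,0,0,0,94],[0,0,10,0,0,0,94],[0,0,0,0,0,0,94],[0,0,0,0,0,0,94]]
  ]
}}

```text
time: 4.65
tool_pos: [0.4629, -0.1049, 0.3939]
ee_rot: [3.14, -0.002, 0.333]
wrist_force: [-0.3, -1.0, 1.1]
width: 0.0939
finger_force: 0.0
```

Run:
```python
from h import *
f=[]
for i in range(4):
    o=robot.get_obs();f.append(o["wrist_force"]);w=eyes.snapshot("wrist")
print(np.round(f,2))
o=robot.get_obs();print(o["tool_pos"]);r=models.tip_of(w,"carrier_tab")
for z in (.213,.230):
    for a in r[:1]:
        p=atz(w,a["xy"],z,o);print(a,p-o["tool_pos"],R.from_euler('xyz',o["ee_rot"]).inv().apply(p-o["tool_pos"]))
save(w,"w2.png")
```

```text
[[-0.25 -0.96  1.05]
 [ 0.81  0.27 -0.51]
 [ 0.65  0.52  0.56]
 [-0.35 -0.44  0.28]]
[ 0.46274566 -0.10486459  0.39358684]
{'xy': [247.3, 258.2], 'confidence': 0.86} [ 0.00096702  0.00042715 -0.18058684] [ 0.00081541 -0.00029922  0.18058784]
{'xy': [247.3, 258.2], 'confidence': 0.86} [ 0.00900694  0.00309425 -0.16358684] [ 0.00930792 -0.00017348  0.16359916]
```

View pics/w2.png

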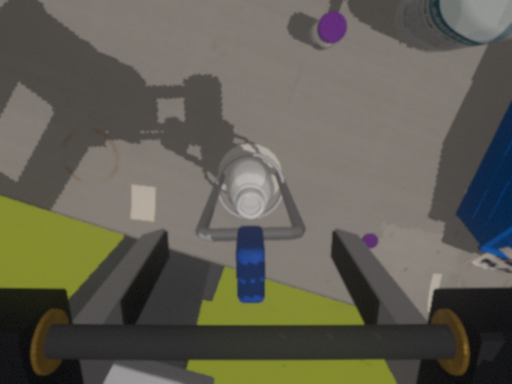

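The tab (251,265) sits centred between the fingers, and the bar is level at row 233. Each force reading carries about 0.6 N of noise, so I'll average. Closing, then a small lift.

Request:
{"fn": "step_arm", "kwargs": {
  "commands": [
    [[0,0,0,0,0,0,10],[0,0,0,0,0,0,10],[0,0,0,0,0,0,10],[0,0,0,0,0,0,10],[0,0,0,0,0,0,10],[0,0,0,0,0,0,10],[0,0,0,0,0,0,10],[0,0,0,0,0,0,10]]
  ]
}}

```text
time: 5.9
tool_pos: [0.4626, -0.1048, 0.3927]
ee_rot: [3.141, 0.0, 0.333]
wrist_force: [0.8, 0.9, -0.6]
width: 0.0172
finger_force: 0.0
```

```bash
cat > force.py <<'E'
from h import *
import sys
f=[];P=[];q=[]
for i in range(int(sys.argv[1])):
    o=robot.get_obs();f.append(np.r_[o["wrist_force"],o["wrist_torque"]*10]);P.append(o["tool_pos"]);q.append(o["ee_rot"]);eyes.snapshot("top")
print("F,T*10 mean",np.mean(f,0).round(2),"sem",(np.std(f,0)/np.sqrt(len(f))).round(2))
print(o["time"],"pos",np.mean(P,0).round(4),"rot",np.round(q[-1],4),"w",round(o["width"],4),o["finger_force"],"q",np.round(o["joint_positions"],3))
E
python3 force.py 6
```

```text
F,T*10 mean [ 0.05 -0.6  -0.74 -1.34  0.36 -0.14] sem [0.26 0.41 0.44 0.69 0.18 0.34]
6.15 pos [ 0.4626 -0.1049  0.3927] rot [3.1413e+00 4.0000e-04 3.3270e-01] w 0.0141 29.94022786617279 q [-0.343 -0.08   1.562 -0.     1.66   0.896]
```

Request:
{"fn": "step_arm", "kwargs": {
  "commands": [
    [[0,0,-4,0,0,0,10],[0,0,-10,0,0,0,10],[0,0,-18,0,0,0,10],[0,0,-22,0,0,0,10],[0,0,-22,0,0,0,10],[0,0,-20,0,0,0,10],[0,0,-12,0,0,0,10],[0,0,-5,0,0,0,10],[10,-7,0,0,0,0,10],[18,-12.5,0,0,0,0,10],[20,-14,0,0,0,0,10],[12,-8.5,0,0,0,0,10],[4,-2.5,0,0,0,0,10],[0,0,0,0,0,0,10],[0,0,0,0,0,0,10]]
  ]
}}

```text
time: 8.07
tool_pos: [0.5083, -0.0423, 0.5057]
ee_rot: [3.141, 0.0, 0.332]
wrist_force: [0.1, 0.1, -4.1]
width: 0.0138
finger_force: 30.0
```

Request:
{"fn": "step_arm", "kwargs": {
  "commands": [
    [[0,0,0,0,0,-0.05,10],[0,0,0,0,0,-0.1,10],[0,0,0,0,0,-0.13,10],[0,0,0,0,0,-0.14,10],[0,0,0,0,0,-0.14,10],[0,0,0,0,0,-0.14,10],[0,0,0,0,0,-0.13,10],[0,0,0,0,0,-0.1,10],[0,0,0,0,0,-0.05,10],[0,0,0,0,0,-0.02,10],[0,0,0,0,0,0,10],[0,0,0,0,0,0,10]]
  ]
}}

```text
time: 9.57
tool_pos: [0.5085, -0.042, 0.5057]
ee_rot: [3.141, 0.0, 1.332]
wrist_force: [0.1, -0.5, -5.4]
width: 0.0137
finger_force: 30.0
```

```bash
python3 force.py 20; python3 look.py w3.png carrier_tab carrier_bar hook_saddle lip_top balancer_stand
```

```text
F,T*10 mean [ 0.12 -0.12 -5.15 -0.33 -0.53 -0.08] sem [0.09 0.1  0.11 0.05 0.04 0.06]
10.525 pos [ 0.5086 -0.0418  0.5057] rot [3.1415e+00 1.0000e-04 1.3328e+00] w 0.0135 29.954221844673157 q [-1.930e-01  1.000e-03  1.262e+00 -0.000e+00  1.879e+00  4.500e-02]
10.575 [ 0.5086 -0.0419  0.5057] [-3.1416e+00  1.0000e-04  1.3327e+00] [ 0.59 -1.3  -4.39] 0.013726322117582996 29.954183399677277
[[-0.001, 0.961, 0.276, 0.08], [1.0, 0.001, -0.001, 0.001], [-0.001, 0.276, -0.961, 0.02], [0.0, 0.0, 0.0, 1.0]]
carrier_tab [('w', [251.0, 263.0], 0.95), ('s', [255.0, 161.0], 0.65)]
   w s [ 0.509 -0.043  0.33 ] 0.0008
carrier_bar [('w', [248.0, 230.0], 0.57), ('s', [257.0, 177.0], 0.86)]
   w s [ 0.51  -0.043  0.284] 0.0019
hook_saddle [('w', [254.0, 50.0], 0.72), ('t', [247.0, 183.0], 0.55)]
   w t [0.542 0.073 0.171] 0.0012
lip_top [('w', [253.0, 74.0], 0.67), ('s', [257.0, 168.0], 0.4), ('t', [254.0, 182.0], 0.79)]
   w s [0.533 0.05  0.258] 0.0014
   w t [0.536 0.054 0.216] 0.0016
   s t [0.531 0.055 0.255] 0.0014
balancer_stand [('w', [251.0, 230.0], 0.33), ('s', [258.0, 199.0], 0.93), ('t', [170.0, 177.0], 0.83)]
   w s [ 0.508 -0.062  0.236] 0.0019
   w t [0.504 0.136 0.689] 0.0474
   s t [ 0.593  0.315 -0.017] 0.0004
```

View pics/w3.png

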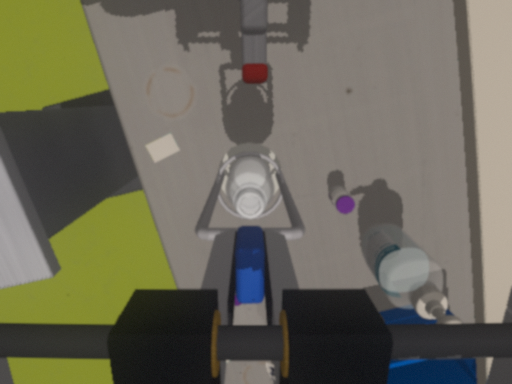

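The lip (255,72) is straight ahead of the bow, and the arm is nearly vertical in the picture, so the yaw is right. Next I'll get the lip position in tool axes from the red pixels.

```bash
cat > lip.py <<'E'
from h import *
o=robot.get_obs();w=eyes.snapshot("wrist");c=w["color"].astype(int)
m=((c[...,0]>90)&(c[...,1]<60)&(c[...,2]<60)); m[150:]=0
n,l,st,ce=cv2.connectedComponentsWithStats(m.astype(np.uint8));k=1+np.argmax(st[1:,4]);x,y,W,H,a=st[k];print("red box",x,y,W,H)
Rt=R.from_euler('xyz',o["ee_rot"])
for n,xy in(("top L",(x,y)),("top R",(x+W,y)),("bot L",(x,y+H)),("bot R",(x+W,y+H)),("mid",(x+W/2,y+H/2))):
    print(n,[np.round(1000*Rt.inv().apply(atz(w,xy,z,o)-o["tool_pos"]),1).tolist() for z in(.271,.255)])
for q in("hook_saddle","lip_top","carrier_tab","carrier_bar"):
    z={"hook_saddle":.255,"lip_top":.271,"carrier_tab":o["tool_pos"][2]-.18,"carrier_bar":o["tool_pos"][2]-.222}[q]
    r=models.tip_of(w,q)
    if r: print(q,r[0]["xy"],np.round(1000*Rt.inv().apply(atz(w,r[0]["xy"],z,o)-o["tool_pos"]),1))
# arm edges: white columns at rows 10..60
g=c.sum(2)
for r in(45,58): print(r,(g[r,235:280]//3).tolist())
E
python3 lip.py
```

```text
red box 243 64 25 15
top L [[100.1, -2.7, 234.7], [101.5, -3.0, 250.7]]
top R [[100.1, 12.3, 234.7], [101.5, 13.1, 250.7]]
bot L [[91.5, -2.7, 234.7], [92.4, -3.0, 250.7]]
bot R [[91.5, 12.4, 234.7], [92.3, 13.2, 250.7]]
mid [[95.8, 4.8, 234.7], [97.0, 5.1, 250.7]]
hook_saddle [256.0, 51.0] [109.4   5.4 250.7]
lip_top [255.5, 70.4] [ 96.4   4.8 234.7]
carrier_tab [249.5, 260.6] [ -1.4   1.1 180. ]
carrier_bar [251.1, 232.4] [ -2.8   2.2 222. ]
45 [76, 77, 77, 78, 74, 76, 74, 77, 84, 93, 96, 95, 96, 97, 97, 96, 96, 94, 93, 97, 96, 99, 98, 98, 96, 96, 97, 94, 94, 92, 90, 99, 114, 123, 124, 124, 124, 123, 124, 123, 124, 125, 124, 124, 123]
58 [77, 77, 77, 79, 78, 76, 75, 77, 82, 89, 93, 96, 97, 97, 96, 97, 96, 95, 94, 95, 98, 99, 98, 96, 97, 95, 95, 95, 94, 93, 90, 102, 116, 122, 125, 123, 125, 124, 125, 123, 123, 123, 124, 124, 122]
```

The saddle is at tool (+110, +5) mm and the bar is near (−1, +2). Next is an advance of about 111 mm at this height (13 mm clearance above and below), then another look.

Request:
{"fn": "step_arm", "kwargs": {
  "commands": [
    [[3,1,0,0,0,0,10],[8,1,0,0,0,0,10],[12,1,0,0,0,0,10],[14,0,0,0,0,0,10],[14,0,0,0,0,0,10],[14,0,0,0,0,0,10],[14,0,0,0,0,0,10],[12,0,0,0,0,0,10],[10,0,0,0,0,0,10],[7,0,0,0,0,0,10],[3,0,0,0,0,0,10],[0,0,0,0,0,0,10],[0,0,0,0,0,0,10],[0,0,0,0,0,0,10]]
  ]
}}

```text
time: 13.48
tool_pos: [0.5376, 0.065, 0.5057]
ee_rot: [3.142, 0.0, 1.332]
wrist_force: [0.6, -0.0, -4.3]
width: 0.0139
finger_force: 30.0
```

Run:
```python
from h import *
o=robot.get_obs();s=eyes.snapshot("scene");t=eyes.snapshot("top");w=eyes.snapshot("wrist")
print(o["tool_pos"],o["ee_rot"],o["wrist_force"],o["time"])
a=cv2.resize(s["color"][120:220,205:305],(400,400),interpolation=cv2.INTER_CUBIC)
b=cv2.resize(w["color"],(400,300));b=np.vstack([b,np.zeros((100,400,3),np.uint8)])
cv2.imwrite("pics/d.png",np.hstack([a,b])[:,:,::-1])
print(proj(s,[o["tool_pos"][0],o["tool_pos"][1],.284]))
Rt=R.from_euler('xyz',o["ee_rot"])
for q in("hook_saddle","lip_top","carrier_tab","carrier_bar"):
    z={"hook_saddle":.255,"lip_top":.271,"carrier_tab":o["tool_pos"][2]-.18,"carrier_bar":o["tool_pos"][2]-.2217}[q]
    for n,p in(("s",s),("t",t),("w",w)):
        r=models.tip_of(p,q)
        if r: print(q,n,np.round(r[0]["xy"]),round(r[0]["confidence"],2),np.round(1000*Rt.inv().apply(atz(p,r[0]["xy"],z,o)-o["tool_pos"]),1))
```

```text
[0.53761782 0.06502567 0.50569626] [3.14151245e+00 1.70391879e-04 1.33227112e+00] [ 0.56308534 -0.02889297 -4.29119666] 13.475
[257.49356551 156.16542878]
hook_saddle s [258. 163.] 0.54 [ 13.9   1.4 250.7]
hook_saddle w [250. 214.] 0.95 [ -0.3   1.6 250.7]
lip_top s [255. 164.] 0.71 [-20.2  -5.6 234.7]
carrier_tab s [257. 140.] 0.95 [ 10.6  -0.7 180. ]
carrier_tab t [249. 168.] 0.47 [  1.8   8.8 180. ]
carrier_tab w [248. 263.] 0.94 [ -2.7   0.6 180. ]
carrier_bar s [260. 156.] 0.76 [  0.9   6.6 221.7]
carrier_bar t [249. 178.] 0.66 [ -0.8  -4.  221.7]
carrier_bar w [251. 231.] 0.85 [ -2.    2.2 221.7]
```

View pics/d.png

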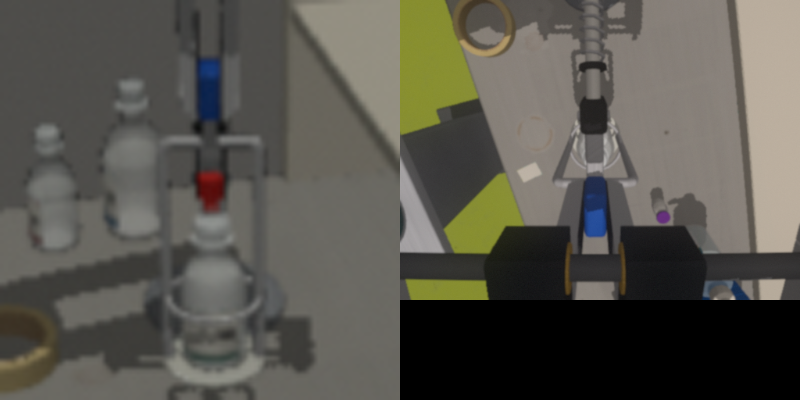

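The hook is inside the bow's window, with the red lip (210,188) below the bar at row 145 and above the bottle top. The front edge of the black block, 36 mm behind the saddle, gives a check along the arm.

Run:
```python
from h import *
o=robot.get_obs();w=eyes.snapshot("wrist");Rt=R.from_euler('xyz',o["ee_rot"])
g=w["color"].astype(int).sum(2)//3
print("col250 rows110-250",g[110:250:1,250].tolist())
print("row145 ",g[145,215:285].tolist())
f=lambda xy,z:np.round(1000*Rt.inv().apply(atz(w,xy,z,o)-o["tool_pos"]),1)[:2]
for r in range(155,186,3): print(r,f((250,r),.279),f((250,r),.271))
for r in (226,230,234,238,242): print("bar top",r,f((250,r),o["tool_pos"][2]-.2137))
```

```text
col250 rows110-250 [120, 119, 120, 119, 118, 120, 120, 119, 119, 118, 120, 120, 118, 120, 119, 114, 100, 72, 45, 36, 29, 34, 34, 36, 34, 33, 35, 34, 34, 34, 33, 31, 33, 31, 34, 33, 31, 33, 34, 34, 35, 35, 33, 35, 35, 34, 35, 37, 37, 39, 37, 41, 44, 43, 42, 43, 40, 37, 35, 35, 37, 49, 71, 89, 98, 96, 96, 96, 95, 98, 96, 96, 97, 95, 95, 94, 96, 94, 95, 96, 95, 93, 93, 95, 96, 96, 97, 96, 95, 94, 95, 93, 95, 94, 93, 94, 92, 92, 104, 130, 155, 162, 163, 164, 163, 164, 163, 162, 155, 137, 111, 99, 94, 93, 91, 79, 62, 55, 52, 50, 51, 52, 52, 51, 52, 51, 52, 51, 51, 51, 51, 48, 50, 50, 50, 50, 52, 54, 57, 62]
row145  [127, 129, 128, 128, 127, 127, 127, 126, 126, 126, 123, 113, 101, 96, 84, 59, 40, 34, 37, 32, 36, 33, 34, 36, 33, 33, 35, 35, 35, 34, 34, 34, 34, 34, 34, 33, 32, 35, 34, 37, 34, 33, 34, 35, 35, 33, 33, 34, 37, 43, 66, 83, 94, 103, 117, 124, 126, 126, 127, 126, 125, 127, 127, 127, 126, 128, 126, 126, 126, 125]
155 [46.5  1.5] [45.2  1.5]
158 [44.7  1.5] [43.3  1.5]
161 [42.8  1.5] [41.3  1.5]
164 [40.9  1.5] [39.4  1.5]
167 [39.   1.5] [37.4  1.5]
170 [37.1  1.5] [35.4  1.5]
173 [35.2  1.5] [33.4  1.5]
176 [33.3  1.5] [31.5  1.5]
179 [31.3  1.5] [29.4  1.5]
182 [29.4  1.5] [27.4  1.5]
185 [27.4  1.5] [25.4  1.5]
bar top 226 [4.8 1.4]
bar top 230 [2.2 1.4]
bar top 234 [-0.5  1.4]
bar top 238 [-3.1  1.4]
bar top 242 [-5.8  1.4]
```

Run:
```python
from h import *
o=robot.get_obs();w=eyes.snapshot("wrist");Rt=R.from_euler('xyz',o["ee_rot"])
c=w["color"][150:250,190:310]
cv2.imwrite("pics/e.png",cv2.resize(np.clip(c*1.3,0,255).astype(np.uint8),(720,600),interpolation=cv2.INTER_CUBIC)[:,:,::-1])
f=lambda xy,z:np.round(1000*Rt.inv().apply(atz(w,xy,z,o)-o["tool_pos"]),1)[0]
for r in (205,208,212,216,220,224): print(r,[f((250,r),z) for z in(.271,.255)])
P=lambda x,z:np.round(proj(w,o["tool_pos"]+Rt.apply([x/1e3,.0015,o["tool_pos"][2]-z]),o)[1],1)
print("saddle at 0: wall near/floor",P(9,.271),P(9,.255),"lip in/out",P(-9,.271),P(-20,.271),"block",P(36,.279),"bar top x=-2..",P(2,.288),P(-6,.288),"tab",P(15,.309),P(15,.343))
```

```text
205 [np.float64(11.6), np.float64(6.5)]
208 [np.float64(9.5), np.float64(4.3)]
212 [np.float64(6.7), np.float64(1.2)]
216 [np.float64(3.9), np.float64(-1.8)]
220 [np.float64(1.0), np.float64(-4.9)]
224 [np.float64(-1.9), np.float64(-8.0)]
saddle at 0: wall near/floor 208.8 201.7 lip in/out 233.7 248.5 block 171.7 bar top x=-2.. 227.9 239.7 tab 220.0 245.6
```

View pics/e.png

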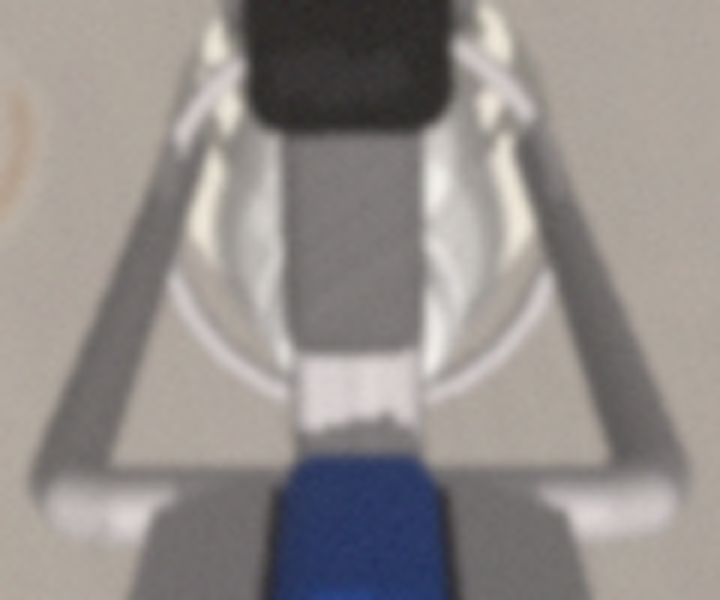

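The wall edge (row 208.7) and the block edge (row 172) both put the saddle at tool x = 0. The bar (rows 228–240) is at x = −2, and laterally it is within 1 mm. I'll move +1.5 mm along x and lower until just before contact, then keep lowering slowly along the arc. With a weight of about 5.1 N, I expect around 31 mm of sink and about 4 mm of shift outward.

Request:
{"fn": "step_arm", "kwargs": {
  "commands": [
    [[1.5,0,0,0,0,0,10],[0,0,2,0,0,0,10],[0,0,4,0,0,0,10],[0,0,5,0,0,0,10],[0,0,5,0,0,0,10],[0,0,4,0,0,0,10],[0,0,3,0,0,0,10],[0,0,2,0,0,0,10],[0,0,2,0,0,0,10],[0,0,1,0,0,0,10],[0,0,0,0,0,0,10],[0,0,0,0,0,0,10]]
  ]
}}

```text
time: 15.82
tool_pos: [0.538, 0.0668, 0.4778]
ee_rot: [3.141, 0.0, 1.333]
wrist_force: [-0.5, 0.3, -5.1]
width: 0.0138
finger_force: 30.0
```

```bash
python3 force.py 12
```

```text
F,T*10 mean [ 0.16  0.1  -4.89 -0.26 -0.79  0.04] sem [0.13 0.15 0.14 0.04 0.08 0.07]
16.375 pos [0.538  0.0668 0.4777] rot [3.1416e+00 1.0000e-04 1.3327e+00] w 0.0138 29.9542173743248 q [ 0.019  0.067  1.249 -0.     1.826  0.257]
```

Request:
{"fn": "step_arm", "kwargs": {
  "commands": [
    [[0,0,1,0,0,0,10],[-0.2,0,1,0,0,0,10],[-0.3,0,1.5,0,0,0,10],[-0.4,0,2,0,0,0,10],[-0.4,0,2,0,0,0,10],[-0.4,0,2,0,0,0,10],[-0.3,0,2,0,0,0,10],[-0.3,0,2,0,0,0,10],[-0.2,0,2,0,0,0,10],[-0.2,0,2,0,0,0,10],[-0.2,0,2,0,0,0,10],[-0.2,0,1.5,0,0,0,10],[-0.1,0,1,0,0,0,10],[0,0,0,0,0,0,10],[0,0,0,0,0,0,10]]
  ]
}}

```text
time: 18.3
tool_pos: [0.5373, 0.0637, 0.4557]
ee_rot: [3.141, -0.0, 1.333]
wrist_force: [0.9, 1.2, -0.9]
width: 0.0138
finger_force: 30.0
```

```bash
python3 force.py 12
```

```text
F,T*10 mean [ 0.75  1.54 -1.54  2.57 -1.99 -0.03] sem [0.11 0.13 0.15 0.09 0.11 0.07]
18.85 pos [0.5373 0.0637 0.4557] rot [ 3.1414 -0.      1.3328] w 0.0138 29.95488703250885 q [ 0.013  0.063  1.296 -0.     1.782  0.251]
```

Request:
{"fn": "step_arm", "kwargs": {
  "commands": [
    [[0.2,0,1,0,0,0,10],[0.1,0,1.5,0,0,0,10],[0,0,1.5,0,0,0,10],[0,0,1.5,0,0,0,10],[0,0,1,0,0,0,10],[0,0,0.5,0,0,0,10],[0,0,0,0,0,0,10],[0,0,0,0,0,0,10]]
  ]
}}

```text
time: 19.9
tool_pos: [0.5373, 0.0637, 0.4486]
ee_rot: [-3.142, 0.001, 1.332]
wrist_force: [-1.0, -3.6, -0.1]
width: 0.0136
finger_force: 30.0
```

```bash
python3 force.py 16
```

```text
F,T*10 mean [-0.46 -3.2   0.02 -7.17  0.17 -0.  ] sem [0.14 0.14 0.15 0.1  0.07 0.06]
20.65 pos [0.5373 0.0639 0.4486] rot [-3.1416e+00  1.0000e-04  1.3328e+00] w 0.0139 29.954965710639954 q [ 0.014  0.063  1.31  -0.     1.768  0.252]
```

The vertical load is now on the arm. About 3.2 N of sideways friction remains (roughly 5 N/mm), so I'll ease back 0.6 mm.

Request:
{"fn": "step_arm", "kwargs": {
  "commands": [
    [[-0.2,0,0,0,0,0,10],[-0.2,0,0,0,0,0,10],[-0.2,0,0,0,0,0,10],[0,0,0,0,0,0,10],[0,0,0,0,0,0,10]]
  ]
}}

```text
time: 21.32
tool_pos: [0.5372, 0.0636, 0.4487]
ee_rot: [3.141, -0.001, 1.333]
wrist_force: [0.5, -0.5, -0.1]
width: 0.0136
finger_force: 30.0
```

```bash
python3 force.py 25
```

```text
F,T*10 mean [ 0.5   0.93 -0.4   1.69 -1.55 -0.04] sem [0.09 0.21 0.1  0.39 0.1  0.05]
22.525 pos [0.5372 0.0636 0.4487] rot [ 3.1415e+00 -4.0000e-04  1.3330e+00] w 0.0142 29.95527595281601 q [0.013 0.063 1.311 0.    1.768 0.251]
```

Request:
{"fn": "step_arm", "kwargs": {
  "commands": [
    [[0.1,0,0.5,0,0,0,10],[0.1,0,0.7,0,0,0,10],[0,0,0.7,0,0,0,10],[0,0,0,0,0,0,10],[0,0,0,0,0,0,10],[0,0,0,0,0,0,10],[0,0,0,0,0,0,10],[0,0,0,0,0,0,10]]
  ]
}}

```text
time: 23.58
tool_pos: [0.5372, 0.0636, 0.4467]
ee_rot: [3.142, 0.0, 1.333]
wrist_force: [0.1, 3.2, -0.2]
width: 0.014
finger_force: 30.0
```

```bash
python3 force.py 12; python3 force.py 16
```

```text
F,T*10 mean [ 0.59  1.93 -0.19  3.95 -1.8  -0.  ] sem [0.16 0.17 0.11 0.07 0.08 0.09]
24.125 pos [0.5372 0.0636 0.4468] rot [3.1415e+00 1.0000e-04 1.3327e+00] w 0.0136 29.955272376537323 q [ 0.013  0.063  1.314 -0.     1.765  0.251]
F,T*10 mean [ 0.37  1.56 -0.25  3.58 -1.67 -0.06] sem [0.09 0.11 0.12 0.08 0.06 0.08]
24.925 pos [0.5372 0.0636 0.4468] rot [-3.1416e+00  1.0000e-04  1.3328e+00] w 0.0138 29.955305457115173 q [ 0.013  0.063  1.314 -0.     1.765  0.251]
```

Request:
{"fn": "step_arm", "kwargs": {
  "commands": [
    [[0.15,0,0.5,0,0,0,10],[0.15,0,0.5,0,0,0,10],[0,0,0,0,0,0,10],[0,0,0,0,0,0,10],[0,0,0,0,0,0,10]]
  ]
}}

```text
time: 25.6
tool_pos: [0.5373, 0.0637, 0.4457]
ee_rot: [3.142, 0.001, 1.333]
wrist_force: [0.3, -0.0, 0.4]
width: 0.0139
finger_force: 30.0
```

```bash
python3 force.py 20
```

```text
F,T*10 mean [-0.18 -0.65  0.23 -1.92 -0.2   0.05] sem [0.11 0.15 0.07 0.22 0.09 0.07]
26.55 pos [0.5373 0.0637 0.4457] rot [3.1415e+00 4.0000e-04 1.3327e+00] w 0.0141 29.9551659822464 q [ 0.013  0.063  1.316 -0.     1.763  0.251]
```

Request:
{"fn": "step_arm", "kwargs": {
  "commands": [
    [[-0.1,0,-0.5,0,0,0,10],[0,0,0,0,0,0,10],[0,0,0,0,0,0,10],[0,0,0,0,0,0,10],[0,0,0,0,0,0,10],[0,0,0,0,0,0,10]]
  ]
}}

```text
time: 27.35
tool_pos: [0.5373, 0.0637, 0.4463]
ee_rot: [3.141, 0.0, 1.333]
wrist_force: [0.0, -1.4, -0.3]
width: 0.0139
finger_force: 30.0
```

```bash
python3 force.py 24
```

```text
F,T*10 mean [-0.57 -1.54  0.49 -4.06  0.34 -0.1 ] sem [0.1  0.13 0.1  0.06 0.06 0.06]
28.5 pos [0.5373 0.0637 0.4463] rot [3.1415e+00 1.0000e-04 1.3328e+00] w 0.0138 29.9552983045578 q [ 0.013  0.063  1.315 -0.     1.764  0.251]
```

Request:
{"fn": "step_arm", "kwargs": {
  "commands": [
    [[-0.2,0,-0.5,0,0,0,10],[0,0,-0.5,0,0,0,10],[0,0,0,0,0,0,10],[0,0,0,0,0,0,10],[0,0,0,0,0,0,10],[0,0,0,0,0,0,10],[0,0,0,0,0,0,10],[0,0,0,0,0,0,10]]
  ]
}}

```text
time: 29.55
tool_pos: [0.5372, 0.0636, 0.4473]
ee_rot: [3.142, -0.0, 1.333]
wrist_force: [-0.1, -0.8, -0.2]
width: 0.0137
finger_force: 30.0
```

```bash
python3 force.py 12;python3 force.py 12
```

```text
F,T*10 mean [-0.2  -0.08  0.05 -0.55 -0.68  0.19] sem [0.14 0.17 0.11 0.12 0.06 0.07]
30.1 pos [0.5372 0.0636 0.4473] rot [ 3.1415e+00 -1.0000e-04  1.3329e+00] w 0.0138 29.95531439781189 q [0.013 0.063 1.313 0.    1.766 0.251]Traceback (most recent call last):
  File "force.py", line 5, in <module>
    o=robot.get_obs();f.append(np.r_[o["wrist_force"],o["wrist_torque"]*10]);P.append(o["tool_pos"]);q.append(o["ee_rot"]);eyes.snapshot("top")
                                                                                                                           ~~~~~~~~~~~~~^^^^^^^
ValueError: 200 camera calls are used up
```

The force is now zero within noise, both vertically and sideways. The camera budget is spent, so the rest relies on force readings. Opening now, then straight up.

Request:
{"fn": "step_arm", "kwargs": {
  "commands": [
    [[0,0,0,0,0,0,24],[0,0,0,0,0,0,34],[0,0,0,0,0,0,50],[0,0,0,0,0,0,60],[0,0,0,0,0,0,60],[0,0,0,0,0,0,60],[0,0,0,0,0,0,60],[0,0,0,0,0,0,60]]
  ]
}}

```text
time: 31.4
tool_pos: [0.5372, 0.0635, 0.4472]
ee_rot: [-3.142, 0.0, 1.333]
wrist_force: [0.4, -0.2, -0.2]
width: 0.0599
finger_force: 0.0
```

Request:
{"fn": "step_arm", "kwargs": {
  "commands": [
    [[0,0,-5,0,0,0,60],[0,0,-10,0,0,0,60],[0,0,-20,0,0,0,60],[0,0,-25,0,0,0,60],[0,0,-25,0,0,0,60],[0,0,-25,0,0,0,60],[0,0,-20,0,0,0,60],[0,0,-10,0,0,0,60],[0,0,0,0,0,0,60],[0,0,0,0,0,0,60],[0,0,0,0,0,0,60],[0,0,0,0,0,0,60],[0,0,0,0,0,0,60],[0,0,0,0,0,0,60],[0,0,0,0,0,0,60],[0,0,0,0,0,0,60]]
  ]
}}

```text
time: 33.4
tool_pos: [0.5372, 0.0636, 0.5873]
ee_rot: [3.141, 0.0, 1.333]
wrist_force: [-0.2, -0.8, -0.2]
width: 0.0603
finger_force: 0.0
```

Released cleanly, with no load on the tool. I'll wait a few seconds for any residual sway to die out, then hand in.

Request:
{"fn": "step_arm", "kwargs": {
  "commands": [
    [[0,0,0,0,0,0,60],[0,0,0,0,0,0,60],[0,0,0,0,0,0,60],[0,0,0,0,0,0,60],[0,0,0,0,0,0,60],[0,0,0,0,0,0,60],[0,0,0,0,0,0,60],[0,0,0,0,0,0,60],[0,0,0,0,0,0,60],[0,0,0,0,0,0,60],[0,0,0,0,0,0,60],[0,0,0,0,0,0,60],[0,0,0,0,0,0,60],[0,0,0,0,0,0,60],[0,0,0,0,0,0,60],[0,0,0,0,0,0,60],[0,0,0,0,0,0,60],[0,0,0,0,0,0,60],[0,0,0,0,0,0,60],[0,0,0,0,0,0,60]]
  ]
}}

```text
time: 35.9
tool_pos: [0.5372, 0.0636, 0.5873]
ee_rot: [3.141, 0.0, 1.333]
wrist_force: [-0.9, 0.9, 0.6]
width: 0.0601
finger_force: 0.0
```

Request:
{"fn": "step_arm", "kwargs": {
  "commands": [
    [[0,0,0,0,0,0,60],[0,0,0,0,0,0,60],[0,0,0,0,0,0,60],[0,0,0,0,0,0,60],[0,0,0,0,0,0,60],[0,0,0,0,0,0,60],[0,0,0,0,0,0,60],[0,0,0,0,0,0,60],[0,0,0,0,0,0,60],[0,0,0,0,0,0,60],[0,0,0,0,0,0,60],[0,0,0,0,0,0,60],[0,0,0,0,0,0,60],[0,0,0,0,0,0,60],[0,0,0,0,0,0,60],[0,0,0,0,0,0,60],[0,0,0,0,0,0,60],[0,0,0,0,0,0,60],[0,0,0,0,0,0,60],[0,0,0,0,0,0,60]]
  ]
}}

```text
time: 38.4
tool_pos: [0.5372, 0.0636, 0.5873]
ee_rot: [3.142, 0.0, 1.333]
wrist_force: [0.2, -0.9, -0.1]
width: 0.0598
finger_force: 0.0
```

```bash
python3 -c "
from bench import robot
print(robot.close_job())"
```

```text
the job is handed in; nothing more can be done
None
```

I hung the carrier in the hook, let go once the grip force read zero within noise, and handed the job in at 38.4 s; I had no camera calls left to check by picture that it hangs still.

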